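# Swap compressor parts back into their own pans

### The job

The three compressor parts have ended up in each other's parts pans. Put each part into the pan that has its own outline - the piston in the round pan, the connecting rod in the long pan, the cylinder head in the square pan - standing or lying as it does now, in the middle of its pan, with the rod along the long pan and the head square to the square pan. The rubber mat is free for setting a part aside; put everything down gently without dropping it, and leave the spray can, the wrench and the cup alone.

Things in the scene. Friction and masses are not known exactly. Their poses are not given: they have to be found in the camera images.
- piston: Aluminium piston standing upright, a plain cylinder 50 mm in diameter and 55 mm tall with dark ring grooves near its top and a dark pin bore; about 0.25 kg. Origin: centre of its underside; z up. Grip across the diameter, at any yaw, around 30 mm above its underside. It stands in the wrong pan at the start.
- rod: Aluminium connecting rod lying flat, 120 mm long, 24 mm tall, 0.25 kg: big ring end (44 mm across, centred at x = -38 mm, 56 mm wide over its bolts), small ring end (30 mm, x = +45 mm), straight shank 16 mm wide between. Origin: underside, mid length; x towards the small end, z up. Grip across the shank (along y) 7 mm from the origin towards the small end (40 mm is free).
- head: Square aluminium cylinder head with upright cooling fins, 56 x 56 mm, 36 mm tall over the fins, a central boss with a brass plug up to 46 mm; about 0.28 kg. Origin: centre of its underside; x along the fins, y across them, z up. Grip it over two facing flat sides (56 mm), with the fingertips 8 to 20 mm above its underside. It stands in the wrong pan at the start.
- round_pan: Round shallow grey steel pan, fixed: 140 mm outer diameter, floor 3 mm above the bench, rim 3 mm thick and 8 mm tall in all. Origin: centre of its underside (on the bench). The piston's place.
- square_pan: Square shallow grey steel pan, fixed: 130 x 130 mm outside, floor 3 mm above the bench, rim 3 mm thick and 8 mm tall in all. Origin: centre of its underside; x and y along its sides. The cylinder head's place (any of the four ways round).
- long_pan: Long shallow grey steel pan, fixed: 170 mm (along its x) by 90 mm (along its y) outside, floor 3 mm above the bench, rim 3 mm thick and 8 mm tall in all. Origin: centre of its underside. The connecting rod's place, lengthwise, either way round.
- mat: Free spot: flat black rubber mat without a rim, 120 x 120 mm, 3 mm thick, fixed to the bench, empty at the start. Origin: centre of its underside; x and y along its sides.
- spray_can: Bystander: black spray can with orange cap, 46 mm in diameter, 130 mm tall, standing on the bench. Origin: centre of its underside. Not to be moved.
- wrench: Bystander: steel wrench about 170 mm long lying flat on the bench. Origin: underside, near its middle; x along it. Not to be moved.
- bolt_cup: Bystander: open steel cup, 64 mm across the rim, 50 mm tall, standing on the bench. Origin: centre of its underside. Not to be moved.
There are look-alikes about, which are no part of the job. What is shaped like the round_pan but green or red is not meant.

How it is judged (in metres and radians):
At the end, for the whole second after the job is handed in: Piston in the round, rod in the long, head in the square pan: each within 15 mm of the pan's centre, on its floor (underside at most 7 mm above the bench), upright within 0.12 rad, at rest; rod along the pan (either way) and head square to it within 0.2 rad (horizontal distance between piston and round_pan below 0.015 m and z of piston in the frame of round_pan below 0.007 m and angle between each of piston, rod, head's own z axis and vertical below 0.12 rad and linear speed of each of piston, rod, head below 0.02 m/s and angular speed of each of piston, rod, head below 0.2 rad/s and horizontal distance between rod and long_pan below 0.015 m and z of rod in the frame of long_pan below 0.007 m and horizontal distance between head and square_pan below 0.015 m and z of head in the frame of square_pan below 0.007 m and angle between the x axis of rod and the x axis of long_pan, either way round below 0.2 rad and (angle between the x axis of head and the x axis of square_pan, either way round below 0.2 rad or angle between the x axis of head and the y axis of square_pan, either way round below 0.2 rad)); the robot touches nothing.
It fails at once if a part is let fall (not held, over 14 mm above the bench, faster than 0.3 m/s) ((contact force between piston and the fingers below 0.2 N and height (world z) of piston above 0.014 m and linear speed of piston above 0.3 m/s) or (contact force between rod and the fingers below 0.2 N and height (world z) of rod above 0.014 m and linear speed of rod above 0.3 m/s) or (contact force between head and the fingers below 0.2 N and height (world z) of head above 0.014 m and linear speed of head above 0.3 m/s)).
It fails at once if a bystander (spray can, wrench or cup) is shifted by more than 30 mm or tipped (distance of any of spray_can, wrench, bolt_cup from where it was at the start of the episode above 0.03 m or angle between any of spray_can, bolt_cup's own z axis and vertical above 0.5 rad).
It fails at once if a part is dropped or banged onto a pan or the mat (contact force above 80 N) (contact force between any of piston, rod, head and round_pan above 80 N or contact force between any of piston, rod, head and square_pan above 80 N or contact force between any of piston, rod, head and long_pan above 80 N or contact force between any of piston, rod, head and mat above 80 N).
It also fails if it takes over 122 s, if anything falls off the work surface, if the arm or the gripper's body presses on something with over 40 N, if the wrist force passes 120 N, or if a joint passes its speed limit or range.

### The arm

A 6-joint arm with a two-finger parallel gripper is mounted at the origin on the work surface. World frame = base frame: x ahead of the robot, y to its left, z up, the work surface at z = 0. Lengths are in mm, angles in rad, forces in N, time in s.
With the tool pointing down it reaches from about 275 to 750 mm from the base axis. Payload 10.2 kg.
Tool frame: the origin (TCP) lies between the finger pads; the fingertips stand 22 mm ahead of it and the grasp point (between the pads) lies 3 mm ahead of it (ctrl.nose_length is the distance from the TCP to the fingertips, in mm); y points along the fingers, z is the direction in which the jaws open and shut, and the axes are right-handed (so a half turn about y gives the same grasp; the last joint's range is limited). The gripper opens to 85 mm and grips with 20 to 120 N. Pads are 22 mm wide; open, the fingers measure 114 mm over their backs; the gripper's body (76 mm by 85 mm) begins 54 mm behind the grasp point. The pads swing forward as they close: fully open they stand 13 mm farther back than shut.
Start: joints at [-1.557, 0.313, 1.498, -0, 1.331, -0.223], TCP at [123.148, -510.359, 253.294] pointing down, gripper open.
Joint ranges: [-2.94, 2.94], [-0.97, 2.17], [0.19, 2.56], [-1.23, 4.37], [0.02, 3.11], [-2.88, 2.88]. Speed limits (rad/s): [2.39, 2.39, 3.01, 3.14, 3.14, 3.14].

### API

Orientations are given as a unit quaternion [w, x, y, z].
In Python, from rig import ctrl, eyes, models gives the robot as it stands.
- The arm moves only by the shell command python3 -m crank 'ROWS' [FORCE]. ROWS is JSON, a list of rows, each an object with "dp": the shift along the tool's x, y, z in mm, a list of three; "roll": the turn about the tool's y in rad; "gripper": the closure in counts, from 0 (fully open) to 255 (shut). A call has 1 to 10 rows; each row is the pose to reach, as a shift and turn from the pose commanded when the call began, along the tool's axes at that moment; what a row does not reach only later rows make up. A row lasts 1/12 s, in which the tool goes at most 41.7 mm and 7.16 degrees, less where a joint would pass 70% of its speed; a pose out of reach is approached as far as the arm can. A call with a gripper value outside its range is refused whole. The fingers move at their own pace and stop on an object; FORCE is the grip in N (left out, the last holds). Time passes only in rows, so rows that repeat a pose let the fingers close. It gives the time, the measured TCP pose, the force and the opening at its end, in the units of the state.
- ctrl.sense(): the state, without advancing time (a new reading comes with each control period).
- eyes.capture(name): name is "scene" or "top" or "wrist"; returns a dict with "color" (420x560x3 uint8, red, green, blue), "fx", "fy", "cx", "cy" (pixels), "R" (3x3) and "t" (3): a world point X has camera coordinates R X + t. Camera axes: x right, y down, z forward; pixel columns grow to the right and rows downward; lengths in mm; the calibration is good to about 2 mm. A picture is of the moment at which its call begins. There is no depth.
- ctrl.finish_job(): hands the job in, once; it reports no verdict.
Trained networks look in a picture, given as the dict that the camera call returned (one of the last four; its "shot" number tells which), for a name from the list of things; names that differ only in an ending like _2 or _b are one class to them, and where a whole thing is asked for, a point or a joint stands for the part that bears it (a point fixed in the world has none). Each returns a list of dicts, best first, with "confidence" (0 to 1); they miss things now and then, are a little off and sometimes report something else, mostly with a low value. They report only what shows in the picture. A call takes as long as a camera call. They do not tell look-alikes from the thing itself.
- models.spot_in(picture, label): "extent" ([centre column, centre row, width, height] in pixels, round what is visible of it).
- models.spot_point(picture, label): "centre" ([column, row] in pixels: a listed point, or the origin of a listed thing).
The state is a dict: "time_s": time; "joints": joint angles; "dq": joint speeds; "tau": joint torques, N m; "eef_pos": TCP position; "ee_rot": TCP orientation; "force": force on the tool from outside, world axes, zero at the start; "wrist_torque": the same for the moment, N m; "grip_width": opening from 0.0 (shut) to 1.0 (fully open).
Only numpy, scipy, OpenCV 4.12 (cv2) and the standard library are available. Lean on these libraries where they do the work, as an engineer would, in place of code of your own. Each camera call takes 0.05 s, during which the arm holds its last target. There are 200 camera calls.

## Working session

There is one attempt and no reset: what is moved stays moved. The work goes in short steps, Python scripts to look and compute and a shell command to move; the robot and the scene stay as the last step left them, time stands still between calls to the robot, and variables do not carry over. Pictures are saved under pics/ and viewed, about 12 in all and at most 16, crops included, and the job is handed in when it is done.

```bash
ls; mkdir -p pics
cat > h.py <<'E'
import numpy as np, cv2
from rig import ctrl, eyes, models
def save(p,n): cv2.imwrite('pics/'+n+'.png',p['color'][:,:,::-1])
def back(p,px,z):
    R=np.array(p['R']);t=np.array(p['t'])
    d=R.T@np.array([(px[0]-p['cx'])/p['fx'],(px[1]-p['cy'])/p['fy'],1]); c=-R.T@t
    return (c+d*(z-c[2])/d[2])
def proj(p,X):
    q=np.array(p['R'])@np.array(X,float)+np.array(p['t']); return np.array([p['fx']*q[0]/q[2]+p['cx'],p['fy']*q[1]/q[2]+p['cy']])
E
python3 - <<'E'
from h import *
s=ctrl.sense();print({k:np.round(v,3).tolist() for k,v in s.items()}, ctrl.nose_length)
Z=dict(piston=0,rod=3,head=3,round_pan=0,square_pan=0,long_pan=0,mat=0,spray_can=0,wrench=0,bolt_cup=0)
for n in ['top','scene']:
    p=eyes.capture(n);save(p,n+'0')
    print(n,'cam',np.round(-np.array(p['R']).T@p['t']),p['fx'])
    for k in Z:
        print(k,[(np.round(d['centre']).tolist(),round(d['confidence'],2),np.round(back(p,d['centre'],Z[k])[:2]).tolist()) for d in models.spot_point(p,k)[:3]])
E
```

```text
pics
{'time_s': 0.0, 'joints': [-1.557, 0.313, 1.498, 0.0, 1.331, -0.223], 'dq': [0.0, -0.001, 0.0, -0.001, 0.0, -0.001], 'tau': [-0.002, -41.226, -25.975, -0.0, 0.004, 0.0], 'eef_pos': [123.153, -510.123, 252.748], 'ee_rot': [0.084, -0.083, 0.703, -0.702], 'force': [1.338, 0.07, -0.022], 'wrist_torque': [0.024, -0.037, 0.027], 'grip_width': 1.001} 22.0
top cam [ 182.  -89. 1607.] 542.2269723597313
piston [([204.0, 212.0], 0.66, [453.0, 106.0])]
rod [([366.0, 212.0], 0.54, [452.0, -379.0]), ([126.0, 208.0], 0.17, [465.0, 340.0])]
head [([132.0, 213.0], 0.62, [451.0, 321.0])]
round_pan [([362.0, 213.0], 0.76, [447.0, -367.0]), ([389.0, 279.0], 0.76, [251.0, -440.0]), ([429.0, 219.0], 0.75, [429.0, -568.0])]
square_pan [([209.0, 211.0], 0.7, [456.0, 94.0])]
long_pan [([128.0, 210.0], 0.71, [459.0, 336.0])]
mat []
spray_can [([156.0, 144.0], 0.78, [666.0, 260.0])]
wrench [([248.0, 132.0], 0.7, [704.0, -23.0])]
bolt_cup [([334.0, 148.0], 0.86, [651.0, -287.0])]
scene cam [1004.  387. 1141.] 412.5332858484456
piston [([335.0, 246.0], 0.81, [439.0, 109.0])]
rod [([229.0, 164.0], 0.75, [450.0, -367.0]), ([391.0, 299.0], 0.49, [461.0, 334.0])]
head [([394.0, 294.0], 0.7, [441.0, 331.0])]
round_pan [([198.0, 133.0], 0.97, [428.0, -564.0]), ([258.0, 125.0], 0.91, [240.0, -433.0]), ([232.0, 165.0], 0.76, [444.0, -361.0])]
square_pan [([327.0, 246.0], 0.83, [456.0, 90.0])]
long_pan [([389.0, 298.0], 0.96, [462.0, 330.0])]
mat [([250.0, 226.0], 0.83, [572.0, -134.0])]
spray_can [([325.0, 328.0], 0.89, [657.0, 252.0]), ([233.0, 164.0], 0.58, [439.0, -361.0])]
wrench [([247.0, 276.0], 0.95, [699.0, -18.0]), ([332.0, 248.0], 0.21, [452.0, 107.0]), ([202.0, 211.0], 0.2, [643.0, -289.0])]
bolt_cup [([201.0, 210.0], 0.75, [642.0, -294.0])]
```

Run:
```python
import cv2
a=cv2.imread('pics/top0.png')
cv2.imwrite('pics/topcrop.png',cv2.resize(a[110:310,80:470],None,fx=2,fy=2,interpolation=cv2.INTER_CUBIC))
b=cv2.imread('pics/scene0.png')
cv2.imwrite('pics/scenecrop.png',cv2.resize(b[90:370,160:460],None,fx=2,fy=2,interpolation=cv2.INTER_CUBIC))
```

```text
(no output)
```

View pics/topcrop.png

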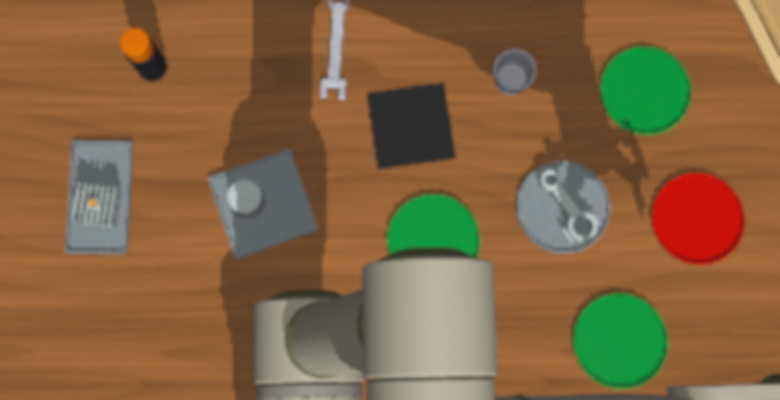

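View pics/scenecrop.png

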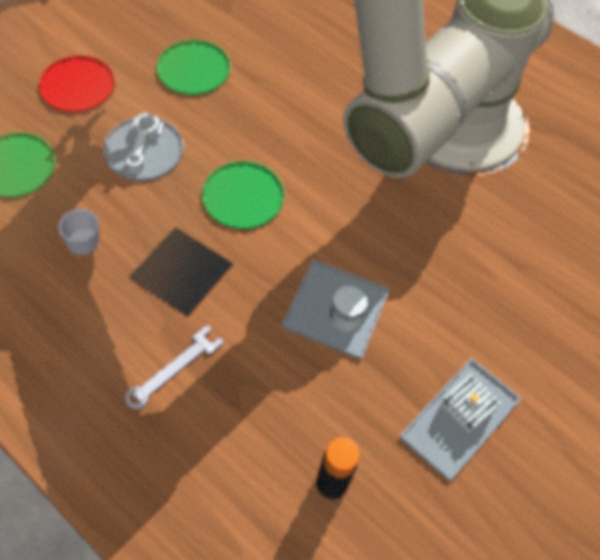

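```bash
cat >> h.py <<'E'
from scipy.spatial.transform import Rotation as Ro
def axes():
    s=ctrl.sense(); w,x,y,z=s['ee_rot']; return np.array(s['eef_pos']),Ro.from_quat([x,y,z,w]).as_matrix()
def plan(X,jaw=None):
    """dp (tool axes) and roll to take TCP to world X with the jaw axis at yaw jaw (mod pi)"""
    P,M=axes(); print('pos',P.round(1),'toolaxes x,y,z',M.T.round(3).tolist(),'q6',round(ctrl.sense()['joints'][5],2))
    dp=M.T@(np.array(X)-P); r=None
    if jaw is not None:
        now=np.arctan2(M[1,2],M[0,2]); d=(jaw-now+np.pi/2)%np.pi-np.pi/2
        r=d*np.sign(M[2,1]); print('jaw now',round(now,3))
    print('dp',dp.round(1),'roll',None if r is None else round(r,3))
E
python3 - <<'E'
from h import *
plan([445,-364,260],None)
p=eyes.capture('wrist'); R=np.array(p['R']);print('wristcam',np.round(-R.T@p['t']),R.round(2).tolist(),p['fx'])
p=eyes.capture('top'); a,b=[back(p,x,25) for x in [(355,199),(370,224)]]
print(a,b,np.arctan2(*(a-b)[1::-1]))
plan([445,-364,260],np.arctan2(*(a-b)[1::-1])+np.pi/2)
E
```

```text
pos [ 123.1 -510.4  253.3] toolaxes x,y,z [[-0.972, -0.235, 0.0], [-0.0, 0.0, -1.0], [0.235, -0.972, -0.0]] q6 -0.22
dp [-347.2   -6.7  -66.8] roll None
wristcam [ 204. -491.  373.] [[0.23, -0.97, -0.0], [-0.92, -0.22, 0.32], [-0.31, -0.08, -0.95]] 302.900866998422
[ 486.07283029 -343.30821002   25.        ] [ 410.73640839 -385.09880842   25.        ] 0.5064595686176537
pos [ 123.1 -510.4  253.3] toolaxes x,y,z [[-0.972, -0.235, 0.0], [-0.0, -0.0, -1.0], [0.235, -0.972, -0.0]] q6 -0.22
jaw now -1.334
dp [-347.2   -6.7  -66.8] roll -0.27
```

```bash
python3 -m crank '[{"dp":[-347,-7,-67],"roll":-0.27,"gripper":0},{"dp":[-347,-7,-67],"roll":-0.27,"gripper":0},{"dp":[-347,-7,-67],"roll":-0.27,"gripper":0},{"dp":[-347,-7,-67],"roll":-0.27,"gripper":0},{"dp":[-347,-7,-67],"roll":-0.27,"gripper":0},{"dp":[-347,-7,-67],"roll":-0.27,"gripper":0},{"dp":[-347,-7,-67],"roll":-0.27,"gripper":0},{"dp":[-347,-7,-67],"roll":-0.27,"gripper":0},{"dp":[-347,-7,-67],"roll":-0.27,"gripper":0},{"dp":[-347,-7,-67],"roll":-0.27,"gripper":0}]' 40
python3 - <<'E'
from h import *
p=eyes.capture('wrist');save(p,'w1')
for k,z in [('rod',3),('round_pan',0)]: print(k,[(np.round(d['centre']).tolist(),round(d['confidence'],2),np.round(back(p,d['centre'],z)[:2]).tolist()) for d in models.spot_point(p,k)[:3]])
p2=eyes.capture('top')
print([(d['confidence'],back(p2,d['centre'],0).round()) for d in models.spot_point(p2,'mat')])
print(axes()[0])
E
```

```text
time_s: 2.03
eef_pos: [447.9, -361.5, 260.1]
ee_rot: [0.179, -0.179, 0.684, -0.684]
force: [0.2, 0.3, -0.2]
grip_width: 1.0
rod [([285.0, 176.0], 0.97, [446.0, -364.0])]
round_pan [([262.0, 312.0], 0.85, [246.0, -438.0]), ([288.0, 174.0], 0.66, [449.0, -366.0]), ([124.0, 132.0], 0.65, [397.0, -167.0])]
[(0.69, array([ 566., -135.,    0.]))]
[ 443.79872632 -364.49415067  260.33445432]
```

View pics/w1.png

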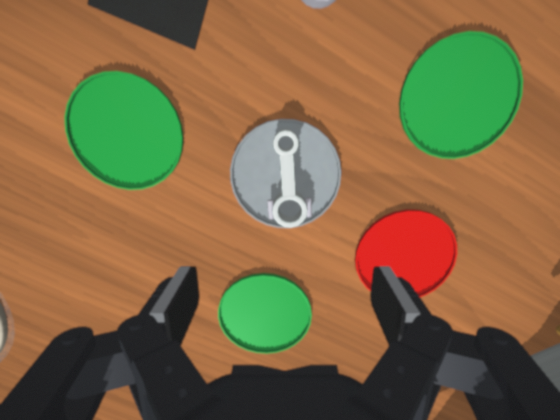

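```bash
cat >> h.py <<'E'
def disk(p,seed,z,lo=-1):
    """centre of the grey pan's rim outline: grey (unsaturated) blob containing seed; min-area rect of back-projected hull"""
    hsv=cv2.cvtColor(p['color'],cv2.COLOR_RGB2HSV); m=((hsv[:,:,1]<70)&(hsv[:,:,2]>60)).astype(np.uint8)
    m=cv2.morphologyEx(m,cv2.MORPH_OPEN,np.ones((3,3)));n,l,st,_=cv2.connectedComponentsWithStats(m)
    k=l[int(seed[1]),int(seed[0])]
    ys,xs=np.nonzero(l==k); h=cv2.convexHull(np.c_[xs,ys].astype(np.float32))[:,0]
    W=np.array([back(p,q,z)[:2] for q in h],np.float32)
    return cv2.minEnclosingCircle(W),cv2.minAreaRect(W)
E
python3 - <<'E'
from h import *
p=eyes.capture('wrist')
a,b=[back(p,x,27) for x in [(286,143),(289.5,210)]]
u=(a-b)[:2];L=np.linalg.norm(u);u/=L;yaw=np.arctan2(u[1],u[0]);o=b[:2]+u*(38+ (L-83)/2); print('L',L,'yaw',yaw,'org',o)
print(disk(p,(255,160),8))
g=o+7*u; print('grip',g); print(axes()[0]); plan([*g,29],yaw+np.pi/2)
E
```

```text
L 81.6639059819612 yaw 0.5592712775698352 org [ 442.3504794 -370.5519401]
(((446.6170349121094, -363.6608581542969), 69.94476318359375), ((446.20147705078125, -363.740966796875), (137.69869995117188, 138.70001220703125), 28.91376495361328))
grip [ 448.28397322 -366.8379596 ]
[ 443.81885463 -364.544242    260.38741249]
pos [ 443.8 -364.5  260.4] toolaxes x,y,z [[-0.875, -0.484, 0.0], [-0.0, -0.0, -1.0], [0.484, -0.875, 0.0]] q6 0.17
jaw now -1.066
dp [ -2.8 231.4   4.2] roll -0.054
```

Run:
```python
from h import *
p=eyes.capture('wrist')
print('cam',-np.array(p['R']).T@p['t'])
for z in (3,27): print([back(p,x,z).round(1).tolist() for x in [(286,143),(285,176),(287.8,176),(289.5,210)]])
print([(d['centre'],d['confidence']) for d in models.spot_point(p,'rod')])
c=p['color'][110:240,220:350,::-1];cv2.imwrite('pics/c2.png',cv2.resize(c,None,fx=4,fy=4,interpolation=cv2.INTER_CUBIC))
```

```text
cam [ 516.64220218 -324.75732741  379.69605052]
[[477.5, -348.6, 3.0], [440.7, -367.5, 3.0], [442.4, -370.6, 3.0], [403.5, -394.9, 3.0]]
[[480.0, -347.1, 27.0], [445.5, -364.8, 27.0], [447.2, -367.7, 27.0], [410.7, -390.4, 27.0]]
[([289.0, 172.1], 0.81)]
```

View pics/c2.png

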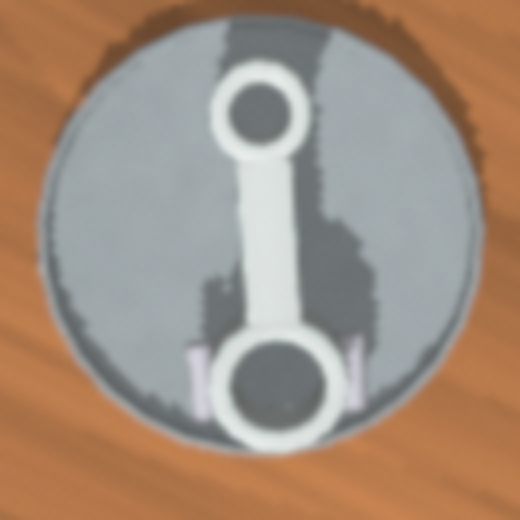

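```bash
cat >> h.py <<'E'
def rodpose(p,s,b,z=27):
    a,b=[back(p,x,z) for x in (s,b)]; u=(a-b)[:2];L=np.linalg.norm(u);u/=L
    o=b[:2]+u*(38+(L-83)/2); yaw=np.arctan2(u[1],u[0]); print('L',L,'yaw',yaw,'org',o); return o,u,yaw
E
python3 - <<'E'
from h import *
p=eyes.capture('wrist')
o,u,yaw=rodpose(p,(285,138),(289.2,206.8))
plan([*(o+7*u),29],yaw+np.pi/2); plan([*(o+7*u),60],yaw+np.pi/2)
E
```

```text
L 83.17947219505271 yaw 0.5674984984551836 org [ 446.52899564 -367.47206591]
pos [ 444.2 -364.3  260.4] toolaxes x,y,z [[-0.875, -0.484, 0.0], [0.0, -0.0, -1.0], [0.484, -0.875, 0.0]] q6 0.17
jaw now -1.065
dp [ -7.5 231.4   3.5] roll -0.062
pos [ 444.2 -364.3  260.4] toolaxes x,y,z [[-0.875, -0.484, 0.0], [0.0, -0.0, -1.0], [0.484, -0.875, 0.0]] q6 0.17
jaw now -1.065
dp [ -7.5 200.4   3.5] roll -0.062
```

```bash
python3 -m crank '[{"dp":[-7,200,3],"roll":-0.06,"gripper":0},{"dp":[-7,200,3],"roll":-0.06,"gripper":0},{"dp":[-7,200,3],"roll":-0.06,"gripper":0},{"dp":[-7,200,3],"roll":-0.06,"gripper":0},{"dp":[-7,200,3],"roll":-0.06,"gripper":0},{"dp":[-7,210,3],"roll":-0.06,"gripper":0},{"dp":[-7,220,3],"roll":-0.06,"gripper":0},{"dp":[-7,231,3],"roll":-0.06,"gripper":0},{"dp":[-7,231,3],"roll":-0.06,"gripper":0}]'
python3 -m crank '[{"dp":[0,0,0],"roll":0,"gripper":255},{"dp":[0,0,0],"roll":0,"gripper":255},{"dp":[0,0,0],"roll":0,"gripper":255},{"dp":[0,0,0],"roll":0,"gripper":255},{"dp":[0,0,0],"roll":0,"gripper":255},{"dp":[0,0,0],"roll":0,"gripper":255},{"dp":[0,0,0],"roll":0,"gripper":255},{"dp":[0,0,0],"roll":0,"gripper":255}]' 50
```

```text
time_s: 3.23
eef_pos: [452.2, -363.2, 29.0]
ee_rot: [0.198, -0.198, 0.679, -0.679]
force: [-0.8, 0.1, 0.1]
grip_width: 1.001
time_s: 3.9
eef_pos: [452.5, -363.2, 29.8]
ee_rot: [-0.198, 0.198, -0.679, 0.679]
force: [-1.4, 1.5, 5.0]
grip_width: 0.176
```

```bash
python3 -m crank '[{"dp":[0,-15,0],"roll":0,"gripper":255},{"dp":[0,-45,0],"roll":0,"gripper":255},{"dp":[0,-80,0],"roll":0,"gripper":255},{"dp":[0,-120,0],"roll":0,"gripper":255},{"dp":[0,-120,0],"roll":0,"gripper":255},{"dp":[0,-120,0],"roll":0,"gripper":255}]'
python3 - <<'E'
from h import *
plan([569,-134,150]); plan([569,-134,33])
E
```

```text
time_s: 4.4
eef_pos: [452.7, -363.4, 150.6]
ee_rot: [-0.198, 0.197, -0.678, 0.68]
force: [0.5, 0.6, -5.4]
grip_width: 0.176
pos [ 452.7 -363.4  150.6] toolaxes x,y,z [[-0.844, -0.537, -0.0], [0.002, -0.002, -1.0], [0.537, -0.844, 0.003]] q6 0.13
dp [-221.3    0.3 -131.1] roll None
pos [ 452.7 -363.4  150.6] toolaxes x,y,z [[-0.844, -0.537, -0.0], [0.002, -0.002, -1.0], [0.537, -0.844, 0.003]] q6 0.13
dp [-221.3  117.3 -131.4] roll None
```

```bash
python3 -m crank '[{"dp":[-15,0,-9],"roll":0,"gripper":255},{"dp":[-221,0,-131],"roll":0,"gripper":255},{"dp":[-221,0,-131],"roll":0,"gripper":255},{"dp":[-221,0,-131],"roll":0,"gripper":255},{"dp":[-221,0,-131],"roll":0,"gripper":255},{"dp":[-221,0,-131],"roll":0,"gripper":255},{"dp":[-221,0,-131],"roll":0,"gripper":255},{"dp":[-221,0,-131],"roll":0,"gripper":255},{"dp":[-221,0,-131],"roll":0,"gripper":255}]'
python3 - <<'E'
from h import *
p=eyes.capture('scene');save(p,'s2')
c=p['color'][100:340,170:420,::-1];cv2.imwrite('pics/s2.png',cv2.resize(c,None,fx=2,fy=2))
plan([569,-134,31])
E
```

```text
time_s: 5.15
eef_pos: [568.0, -132.1, 147.0]
ee_rot: [0.198, -0.2, 0.68, -0.678]
force: [0.4, 0.0, -3.9]
grip_width: 0.175
pos [ 567.7 -133.4  147.3] toolaxes x,y,z [[-0.843, -0.538, 0.002], [-0.003, 0.001, -1.0], [0.538, -0.843, -0.003]] q6 0.57
dp [ -1.  116.3   1.5] roll None
```

View pics/s2.png

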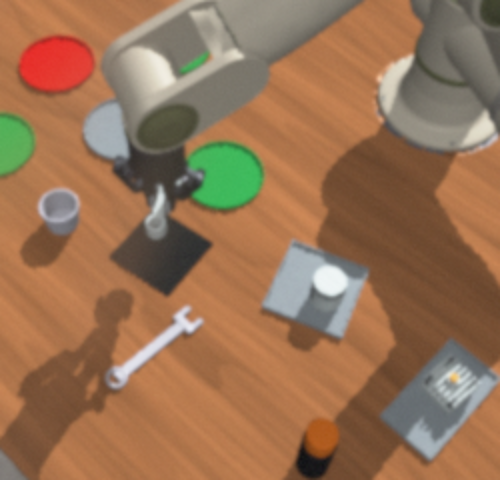

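Picture: the rod hangs in the gripper above the mat (mat centre at about (160,250) in the crop); the rest is undisturbed. I'll lower it, release and lift.

```bash
python3 -m crank '[{"dp":[0,30,0],"roll":0,"gripper":255},{"dp":[0,65,0],"roll":0,"gripper":255},{"dp":[0,90,0],"roll":0,"gripper":255},{"dp":[0,104,0],"roll":0,"gripper":255},{"dp":[0,110,0],"roll":0,"gripper":255},{"dp":[0,113,0],"roll":0,"gripper":255},{"dp":[0,115,0],"roll":0,"gripper":255},{"dp":[0,117,0],"roll":0,"gripper":255},{"dp":[0,117.5,0],"roll":0,"gripper":255}]'
python3 -m crank '[{"dp":[0,0,0],"roll":0,"gripper":150},{"dp":[0,0,0],"roll":0,"gripper":0},{"dp":[0,0,0],"roll":0,"gripper":0},{"dp":[0,0,0],"roll":0,"gripper":0},{"dp":[0,-20,0],"roll":0,"gripper":0},{"dp":[0,-60,0],"roll":0,"gripper":0},{"dp":[0,-100,0],"roll":0,"gripper":0},{"dp":[0,-170,0],"roll":0,"gripper":0},{"dp":[0,-170,0],"roll":0,"gripper":0},{"dp":[0,-170,0],"roll":0,"gripper":0}]'
python3 - <<'E'
from h import *
p=eyes.capture('wrist');p=eyes.capture('wrist');save(p,'w3')
print(models.spot_point(p,'rod')); print(axes()[0])
plan([440,103,250])
E
```

```text
time_s: 5.95
eef_pos: [568.7, -134.3, 32.4]
ee_rot: [-0.198, 0.197, -0.679, 0.679]
force: [0.1, 0.1, -2.5]
grip_width: 0.173
time_s: 6.78
eef_pos: [570.4, -134.6, 208.8]
ee_rot: [-0.201, 0.195, -0.676, 0.682]
force: [0.1, -0.4, 0.2]
grip_width: 1.002
[{'centre': [283.6, 189.7], 'confidence': 0.96}]
[ 568.13266139 -133.72465369  201.21757812]
pos [ 568.1 -133.7  201.2] toolaxes x,y,z [[-0.844, -0.537, 0.0], [-0.001, 0.0, -1.0], [0.537, -0.844, -0.001]] q6 0.57
dp [ -19.   -48.6 -268.5] roll None
```

View pics/w3.png

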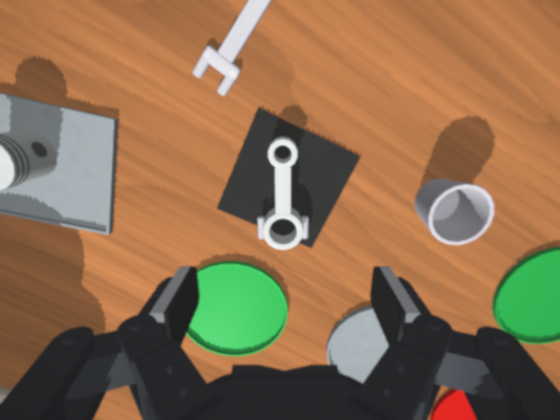

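```bash
python3 - <<'E'
from h import *
p=eyes.capture('wrist'); rodpose(p,(283,153),(283,231))
E
python3 -m crank '[{"dp":[-19,-49,-268],"roll":0,"gripper":0},{"dp":[-19,-49,-268],"roll":0,"gripper":0},{"dp":[-19,-49,-268],"roll":0,"gripper":0},{"dp":[-19,-49,-268],"roll":0,"gripper":0},{"dp":[-19,-49,-268],"roll":0,"gripper":0},{"dp":[-19,-49,-268],"roll":0,"gripper":0},{"dp":[-19,-49,-268],"roll":0,"gripper":0},{"dp":[-19,-49,-268],"roll":0,"gripper":0},{"dp":[-19,-49,-268],"roll":0,"gripper":0},{"dp":[-19,-49,-268],"roll":0,"gripper":0}]'
python3 - <<'E'
from h import *
for _ in range(3):p=eyes.capture('wrist')
save(p,'w4')
for k,z in [('piston',3),('square_pan',0)]: print(k,[(np.round(d['centre']).tolist(),round(d['confidence'],2),np.round(back(p,d['centre'],z)[:2]).tolist()) for d in models.spot_point(p,k)[:3]])
print(axes()[0])
E
```

```text
L 81.79081863365946 yaw 0.5646659505035261 org [ 561.81390931 -136.32090004]
time_s: 7.82
eef_pos: [440.6, 102.0, 249.9]
ee_rot: [0.197, -0.198, 0.679, -0.679]
force: [-0.1, 0.3, 0.3]
grip_width: 1.002
piston [([287.0, 162.0], 0.71, [456.0, 107.0])]
square_pan [([299.0, 170.0], 0.8, [455.0, 88.0])]
[440.79064939 101.77265338 250.36185355]
```

View pics/w4.png

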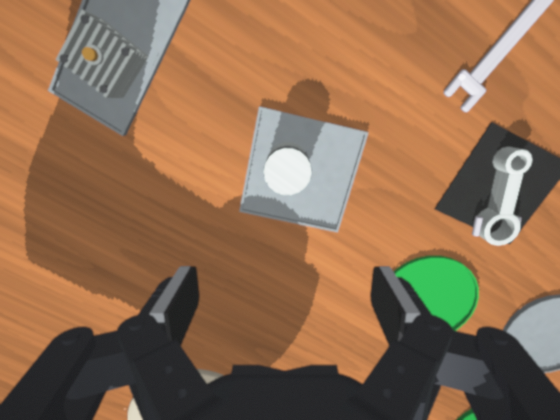

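Run:
```python
from h import *
p=eyes.capture('wrist')
print('piston',back(p,(287.5,171),58))
C=np.array([back(p,x,8)[:2] for x in [(259,107),(367,131),(337,231),(241,211)]])
print('sq',C.mean(0).round(1),np.linalg.norm(np.roll(C,-1,0)-C,axis=1).round(1),[ (np.degrees(np.arctan2(*(np.roll(C,-1,0)-C)[i][::-1]))%90).round(1) for i in range(4)])
X=back(p,(287.5,171),58); plan([X[0],X[1],36])
```

```text
piston [456.25583015 107.41515318  58.        ]
sq [454.2  86.2] [127.6 129.3 126.3 128. ] [np.float64(20.4), np.float64(20.0), np.float64(19.8), np.float64(20.5)]
pos [440.8 101.9 250.5] toolaxes x,y,z [[-0.844, -0.536, 0.001], [-0.001, 0.0, -1.0], [0.536, -0.844, -0.0]] q6 0.97
dp [-16.2 214.5   3.7] roll None
```

```bash
python3 -m crank '[{"dp":[-16,120,4],"roll":0,"gripper":0},{"dp":[-16,120,4],"roll":0,"gripper":0},{"dp":[-16,120,4],"roll":0,"gripper":0},{"dp":[-16,150,4],"roll":0,"gripper":0},{"dp":[-16,180,4],"roll":0,"gripper":0},{"dp":[-16,200,4],"roll":0,"gripper":0},{"dp":[-16,214,4],"roll":0,"gripper":0},{"dp":[-16,214,4],"roll":0,"gripper":0},{"dp":[-16,214,4],"roll":0,"gripper":0}]'
python3 -m crank '[{"dp":[0,0,0],"roll":0,"gripper":255},{"dp":[0,0,0],"roll":0,"gripper":255},{"dp":[0,0,0],"roll":0,"gripper":255},{"dp":[0,0,0],"roll":0,"gripper":255},{"dp":[0,0,0],"roll":0,"gripper":255},{"dp":[0,0,0],"roll":0,"gripper":255},{"dp":[0,0,0],"roll":0,"gripper":255}]' 40
python3 -m crank '[{"dp":[0,-15,0],"roll":0,"gripper":255},{"dp":[0,-45,0],"roll":0,"gripper":255},{"dp":[0,-80,0],"roll":0,"gripper":255},{"dp":[0,-115,0],"roll":0,"gripper":255},{"dp":[0,-115,0],"roll":0,"gripper":255},{"dp":[0,-115,0],"roll":0,"gripper":255}]'
python3 - <<'E'
from h import *
plan([446.4,-363.7,150])
E
```

```text
time_s: 8.87
eef_pos: [456.2, 107.4, 36.7]
ee_rot: [0.197, -0.198, 0.679, -0.679]
force: [-0.1, -0.7, 0.8]
grip_width: 0.997
time_s: 9.45
eef_pos: [456.7, 107.6, 37.8]
ee_rot: [-0.198, 0.197, -0.679, 0.679]
force: [-0.3, 0.1, 4.3]
grip_width: 0.579
time_s: 9.95
eef_pos: [456.8, 107.7, 153.3]
ee_rot: [-0.199, 0.196, -0.679, 0.679]
force: [-0.5, -0.0, -2.2]
grip_width: 0.577
pos [456.8 107.7 153.3] toolaxes x,y,z [[-0.844, -0.537, -0.003], [0.004, -0.0, -1.0], [0.537, -0.844, 0.002]] q6 0.98
dp [261.9   3.2 392.1] roll None
```

```bash
python3 -m crank '[{"dp":[10,0,15],"roll":0,"gripper":255},{"dp":[26,0,39],"roll":0,"gripper":255},{"dp":[262,0,392],"roll":0,"gripper":255},{"dp":[262,0,392],"roll":0,"gripper":255},{"dp":[262,0,392],"roll":0,"gripper":255},{"dp":[262,0,392],"roll":0,"gripper":255},{"dp":[262,0,392],"roll":0,"gripper":255},{"dp":[262,0,392],"roll":0,"gripper":255},{"dp":[262,0,392],"roll":0,"gripper":255},{"dp":[262,0,392],"roll":0,"gripper":255}]'
python3 - <<'E'
from h import *
plan([446.4,-363.7,150])
E
```

```text
time_s: 10.78
eef_pos: [446.5, -274.0, 150.0]
ee_rot: [0.197, -0.198, 0.68, -0.678]
force: [1.0, 0.2, -2.6]
grip_width: 0.573
pos [ 446.5 -274.   150. ] toolaxes x,y,z [[-0.844, -0.537, 0.001], [-0.002, 0.002, -1.0], [0.537, -0.844, -0.003]] q6 0.23
dp [48.2 -0.2 75.6] roll None
```

```bash
python3 -m crank '[{"dp":[24,0,38],"roll":0,"gripper":255},{"dp":[42,0,65],"roll":0,"gripper":255},{"dp":[46,0,72],"roll":0,"gripper":255},{"dp":[46,0,72],"roll":0,"gripper":255},{"dp":[46,0,72],"roll":0,"gripper":255},{"dp":[46,0,72],"roll":0,"gripper":255}]'
python3 - <<'E'
from h import *
plan([446.4,-363.7,37.5])
p=eyes.capture('wrist');save(p,'w5')
E
```

```text
time_s: 11.28
eef_pos: [447.5, -356.4, 150.8]
ee_rot: [0.198, -0.198, 0.68, -0.678]
force: [-0.0, 0.4, -1.6]
grip_width: 0.576
pos [ 447.5 -356.4  150.8] toolaxes x,y,z [[-0.843, -0.538, 0.0], [-0.001, 0.002, -1.0], [0.538, -0.843, -0.002]] q6 0.13
dp [  4.8 113.3   5.8] roll None
```

View pics/w5.png

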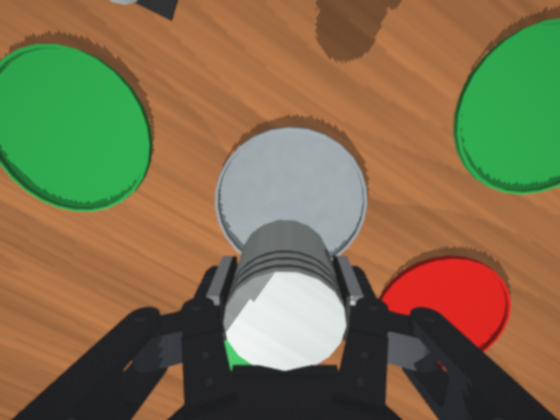

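```bash
python3 -m crank '[{"dp":[5,30,6],"roll":0,"gripper":255},{"dp":[5,60,6],"roll":0,"gripper":255},{"dp":[5,85,6],"roll":0,"gripper":255},{"dp":[5,99,6],"roll":0,"gripper":255},{"dp":[5,106,6],"roll":0,"gripper":255},{"dp":[5,109,6],"roll":0,"gripper":255},{"dp":[5,111,6],"roll":0,"gripper":255},{"dp":[5,112.5,6],"roll":0,"gripper":255},{"dp":[5,113.5,6],"roll":0,"gripper":255},{"dp":[5,113.5,6],"roll":0,"gripper":255}]'
python3 -c "
from h import *
plan([446.4,-363.7,37.3])"
```

```text
time_s: 12.17
eef_pos: [446.8, -365.8, 38.9]
ee_rot: [-0.198, 0.198, -0.679, 0.679]
force: [0.2, -0.1, -2.6]
grip_width: 0.58
pos [ 446.8 -365.8   38.9] toolaxes x,y,z [[-0.844, -0.537, -0.0], [0.001, -0.001, -1.0], [0.537, -0.844, 0.001]] q6 0.11
dp [-0.8  1.6 -2. ] roll None
```

```bash
python3 -m crank '[{"dp":[0,0.8,-1],"roll":0,"gripper":255},{"dp":[0,1.6,-1.5],"roll":0,"gripper":255},{"dp":[0,1.6,-1.5],"roll":0,"gripper":255}]'
python3 -m crank '[{"dp":[0,0,0],"roll":0,"gripper":110},{"dp":[0,0,0],"roll":0,"gripper":80},{"dp":[0,0,0],"roll":0,"gripper":0},{"dp":[0,0,0],"roll":0,"gripper":0},{"dp":[0,0,0],"roll":0,"gripper":0},{"dp":[0,-30,0],"roll":0,"gripper":0},{"dp":[0,-70,0],"roll":0,"gripper":0},{"dp":[0,-110,0],"roll":0,"gripper":0},{"dp":[0,-210,0],"roll":0,"gripper":0},{"dp":[0,-210,0],"roll":0,"gripper":0}]'
python3 - <<'E'
from h import *
for _ in range(3):p=eyes.capture('wrist')
save(p,'w6')
d=models.spot_point(p,'piston');print([(np.round(x['centre']).tolist(),round(x['confidence'],2),back(p,x['centre'],3).round(1).tolist()) for x in d])
plan([445,325,260])
E
```

```text
time_s: 12.42
eef_pos: [446.1, -364.9, 37.9]
ee_rot: [-0.198, 0.197, -0.678, 0.68]
force: [-1.4, 1.0, 4.7]
grip_width: 0.574
time_s: 13.25
eef_pos: [445.5, -364.0, 232.0]
ee_rot: [0.198, -0.198, 0.679, -0.679]
force: [0.4, -0.6, -0.0]
grip_width: 1.001
[]
pos [ 445.8 -364.5  230.6] toolaxes x,y,z [[-0.844, -0.537, -0.0], [0.001, -0.001, -1.0], [0.537, -0.844, 0.002]] q6 0.12
dp [-369.5  -30.3 -582. ] roll None
```

View pics/w6.png

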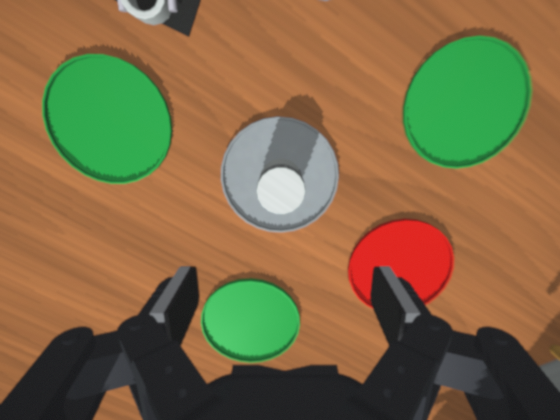

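```bash
python3 - <<'E'
from h import *
p=eyes.capture('wrist'); print('piston',back(p,(281,190),58).round(1),'pan',disk(p,(245,170),8)[0])
E
python3 -m crank '[{"dp":[-370,-30,-582],"roll":0,"gripper":0},{"dp":[-370,-30,-582],"roll":0,"gripper":0},{"dp":[-370,-30,-582],"roll":0,"gripper":0},{"dp":[-370,-30,-582],"roll":0,"gripper":0},{"dp":[-370,-30,-582],"roll":0,"gripper":0},{"dp":[-370,-30,-582],"roll":0,"gripper":0},{"dp":[-370,-30,-582],"roll":0,"gripper":0},{"dp":[-370,-30,-582],"roll":0,"gripper":0},{"dp":[-370,-30,-582],"roll":0,"gripper":0},{"dp":[-370,-30,-582],"roll":0,"gripper":0}]'
python3 - <<'E'
from h import *
plan([445,325,260])
E
```

```text
piston [ 445.4 -361.5   58. ] pan ((446.3688049316406, -363.2090759277344), 69.82914733886719)
time_s: 14.33
eef_pos: [444.5, 53.9, 246.8]
ee_rot: [0.197, -0.199, 0.679, -0.679]
force: [0.5, -0.6, 1.3]
grip_width: 1.001
pos [444.5  53.9 246.8] toolaxes x,y,z [[-0.844, -0.537, 0.002], [-0.003, 0.0, -1.0], [0.537, -0.844, -0.002]] q6 0.86
dp [-145.9  -13.1 -228.5] roll None
```

```bash
python3 -m crank '[{"dp":[-146,-13,-228],"roll":0,"gripper":0},{"dp":[-146,-13,-228],"roll":0,"gripper":0},{"dp":[-146,-13,-228],"roll":0,"gripper":0},{"dp":[-146,-13,-228],"roll":0,"gripper":0},{"dp":[-146,-13,-228],"roll":0,"gripper":0},{"dp":[-146,-13,-228],"roll":0,"gripper":0},{"dp":[-146,-13,-228],"roll":0,"gripper":0},{"dp":[-146,-13,-228],"roll":0,"gripper":0},{"dp":[-146,-13,-228],"roll":0,"gripper":0},{"dp":[-146,-13,-228],"roll":0,"gripper":0}]'
python3 - <<'E'
from h import *
for _ in range(3):p=eyes.capture('wrist')
save(p,'w7'); print(axes()[0])
c=p['color'][60:300,160:440,::-1];cv2.imwrite('pics/w7c.png',cv2.resize(c,None,fx=2.5,fy=2.5,interpolation=cv2.INTER_CUBIC))
for k,z in [('head',3),('long_pan',0)]: print(k,[(np.round(d['centre']).tolist(),round(d['confidence'],2),np.round(back(p,d['centre'],z)[:2]).tolist()) for d in models.spot_point(p,k)[:3]])
E
```

```text
time_s: 15.17
eef_pos: [446.1, 321.8, 259.9]
ee_rot: [-0.197, 0.198, -0.679, 0.679]
force: [-0.1, 0.0, -0.8]
grip_width: 1.004
[446.49783637 321.55153116 260.91774228]
head [([280.0, 165.0], 0.57, [451.0, 331.0])]
long_pan [([284.0, 156.0], 0.63, [463.0, 333.0]), ([429.0, 256.0], 0.38, [454.0, 85.0])]
```

View pics/w7c.png

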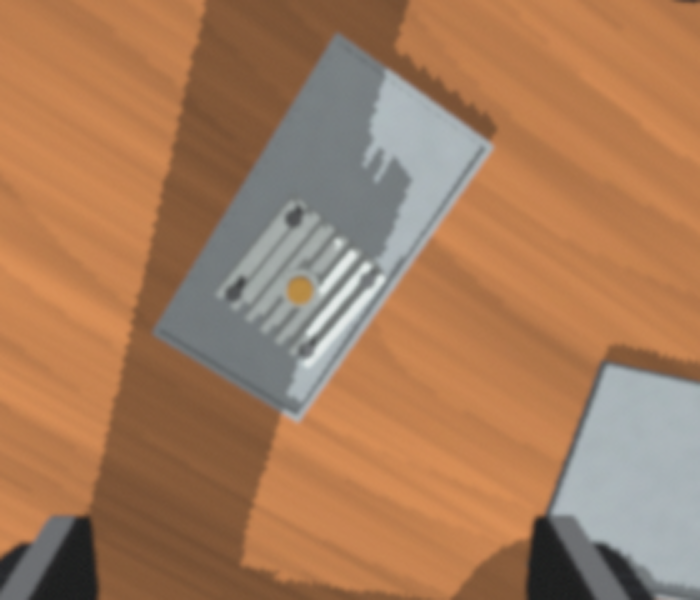

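Run:
```python
from h import *
p=eyes.capture('wrist')
f=lambda L,z:np.array([back(p,(160+x/2.5,60+y/2.5),z)[:2] for x,y in L])
def rep(n,C,m):
    e=np.roll(C,-1,0)-C; print(n,C.mean(0).round(1),np.linalg.norm(e,axis=1).round(1),(np.degrees(np.arctan2(e[:,1],e[:,0]))%m).round(1))
rep('long',f([(338,33),(493,146),(297,420),(153,332)],8),180)
rep('head',f([(218,296),(297,201),(386,272),(308,367)],38),90)
print('plug',f([(300,291)],48))
```

```text
long [465.5 330.5] [ 88.7 168.5  88.1 168.5] [ 88.8 178.7  88.8 178.9]
head [449.4 328.1] [56.8 51.7 58.3 54.2] [81.9 84.1 84.5 82.5]
plug [[448.78263066 328.68439233]]
```

Run:
```python
from h import *
plan([449.2,328.4,34],np.radians(83.2))
```

```text
pos [446.5 322.  261.2] toolaxes x,y,z [[-0.844, -0.536, -0.0], [0.0, 0.0, -1.0], [0.536, -0.844, 0.0]] q6 1.42
jaw now -1.005
dp [ -5.7 227.2  -4. ] roll 0.684
```

```bash
python3 -m crank '[{"dp":[-6,150,-4],"roll":0.68,"gripper":0},{"dp":[-6,150,-4],"roll":0.68,"gripper":0},{"dp":[-6,150,-4],"roll":0.68,"gripper":0},{"dp":[-6,150,-4],"roll":0.68,"gripper":0},{"dp":[-6,150,-4],"roll":0.68,"gripper":0},{"dp":[-6,150,-4],"roll":0.68,"gripper":0},{"dp":[-6,150,-4],"roll":0.68,"gripper":0},{"dp":[-6,150,-4],"roll":0.68,"gripper":0}]'
python3 - <<'E'
from h import *
plan([449.2,328.4,34],np.radians(83.2))
E
```

```text
time_s: 16.13
eef_pos: [449.4, 329.0, 111.4]
ee_rot: [-0.039, 0.04, 0.706, -0.706]
force: [-0.9, 0.5, 0.7]
grip_width: 1.0
pos [449.4 329.  111.4] toolaxes x,y,z [[-0.994, 0.111, -0.0], [0.0, 0.0, -1.0], [-0.111, -0.994, -0.0]] q6 2.1
jaw now -1.682
dp [ 0.2 77.4  0.7] roll 0.007
```

```bash
python3 -m crank '[{"dp":[0,30,0.5],"roll":0.007,"gripper":0},{"dp":[0,50,0.5],"roll":0.007,"gripper":0},{"dp":[0,65,0.5],"roll":0.007,"gripper":0},{"dp":[0,77,0.5],"roll":0.007,"gripper":0},{"dp":[0,77,0.5],"roll":0.007,"gripper":0},{"dp":[0,77,0.5],"roll":0.007,"gripper":0}]'
python3 -m crank '[{"dp":[0,0,0],"roll":0,"gripper":255},{"dp":[0,0,0],"roll":0,"gripper":255},{"dp":[0,0,0],"roll":0,"gripper":255},{"dp":[0,0,0],"roll":0,"gripper":255},{"dp":[0,0,0],"roll":0,"gripper":255},{"dp":[0,0,0],"roll":0,"gripper":255},{"dp":[0,0,0],"roll":0,"gripper":255}]' 40
python3 -m crank '[{"dp":[0,-15,0],"roll":0,"gripper":255},{"dp":[0,-45,0],"roll":0,"gripper":255},{"dp":[0,-80,0],"roll":0,"gripper":255},{"dp":[0,-115,0],"roll":0,"gripper":255},{"dp":[0,-115,0],"roll":0,"gripper":255},{"dp":[0,-115,0],"roll":0,"gripper":255}]'
python3 - <<'E'
from h import *
plan([454.2,87,150],np.radians(20.2+90))
E
```

```text
time_s: 16.63
eef_pos: [449.3, 328.7, 34.4]
ee_rot: [-0.042, 0.042, 0.706, -0.706]
force: [-0.4, 0.0, 0.4]
grip_width: 1.002
time_s: 17.22
eef_pos: [449.7, 329.0, 35.3]
ee_rot: [-0.042, 0.043, 0.706, -0.705]
force: [-0.6, -0.1, 5.9]
grip_width: 0.647
time_s: 17.72
eef_pos: [449.5, 328.9, 150.5]
ee_rot: [-0.041, 0.043, 0.706, -0.705]
force: [0.0, -0.2, -4.8]
grip_width: 0.65
pos [449.5 328.9 150.5] toolaxes x,y,z [[-0.993, 0.12, -0.003], [0.003, 0.001, -1.0], [-0.12, -0.993, -0.002]] q6 2.11
jaw now -1.691
dp [-3.360e+01  2.000e-01  2.396e+02] roll -0.473
```

```bash
python3 -m crank '[{"dp":[-2,0,15],"roll":-0.05,"gripper":255},{"dp":[-6,0,40],"roll":-0.1,"gripper":255},{"dp":[-34,0,240],"roll":-0.473,"gripper":255},{"dp":[-34,0,240],"roll":-0.473,"gripper":255},{"dp":[-34,0,240],"roll":-0.473,"gripper":255},{"dp":[-34,0,240],"roll":-0.473,"gripper":255},{"dp":[-34,0,240],"roll":-0.473,"gripper":255},{"dp":[-34,0,240],"roll":-0.473,"gripper":255},{"dp":[-34,0,240],"roll":-0.473,"gripper":255},{"dp":[-34,0,240],"roll":-0.473,"gripper":255}]'
python3 - <<'E'
from h import *
plan([454.5,87,35],np.radians(20.2+90))
E
```

```text
time_s: 18.55
eef_pos: [453.5, 86.5, 148.0]
ee_rot: [0.123, -0.124, 0.697, -0.696]
force: [0.1, 0.3, -3.0]
grip_width: 0.645
pos [453.5  86.5 148. ] toolaxes x,y,z [[-0.939, -0.344, 0.002], [-0.002, 0.0, -1.0], [0.344, -0.939, -0.001]] q6 1.15
jaw now -1.219
dp [ -1.3 113.   -0. ] roll -0.001
```

```bash
python3 -m crank '[{"dp":[-1,30,0],"roll":0,"gripper":255},{"dp":[-1,60,0],"roll":0,"gripper":255},{"dp":[-1,85,0],"roll":0,"gripper":255},{"dp":[-1,99,0],"roll":0,"gripper":255},{"dp":[-1,106,0],"roll":0,"gripper":255},{"dp":[-1,109,0],"roll":0,"gripper":255},{"dp":[-1,111,0],"roll":0,"gripper":255},{"dp":[-1,111,0],"roll":0,"gripper":255}]'
python3 -m crank '[{"dp":[0,0.8,0],"roll":0,"gripper":255},{"dp":[0,1.6,0],"roll":0,"gripper":255},{"dp":[0,1.6,0],"roll":0,"gripper":255}]'
```

```text
time_s: 19.22
eef_pos: [455.3, 87.2, 38.5]
ee_rot: [-0.125, 0.124, -0.696, 0.696]
force: [0.3, -0.1, -3.5]
grip_width: 0.646
time_s: 19.47
eef_pos: [455.3, 86.7, 36.9]
ee_rot: [-0.124, 0.124, -0.696, 0.696]
force: [1.1, -0.3, -2.8]
grip_width: 0.646
```

```bash
python3 -m crank '[{"dp":[0,0.6,0],"roll":0,"gripper":255},{"dp":[0,1.2,0],"roll":0,"gripper":255},{"dp":[0,1.6,0],"roll":0,"gripper":255},{"dp":[0,1.6,0],"roll":0,"gripper":255}]'
```

```text
time_s: 19.8
eef_pos: [455.2, 86.7, 35.3]
ee_rot: [-0.124, 0.124, -0.696, 0.696]
force: [-2.0, -1.5, 4.3]
grip_width: 0.646
```

Contact is made gently. Release, rise and look.

```bash
python3 -m crank '[{"dp":[0,0,0],"roll":0,"gripper":90},{"dp":[0,0,0],"roll":0,"gripper":60},{"dp":[0,0,0],"roll":0,"gripper":0},{"dp":[0,0,0],"roll":0,"gripper":0},{"dp":[0,0,0],"roll":0,"gripper":0},{"dp":[0,-30,0],"roll":0,"gripper":0},{"dp":[0,-70,0],"roll":0,"gripper":0},{"dp":[0,-110,0],"roll":0,"gripper":0},{"dp":[0,-215,0],"roll":0,"gripper":0},{"dp":[0,-215,0],"roll":0,"gripper":0}]'
python3 - <<'E'
from h import *
for _ in range(3):p=eyes.capture('wrist')
c=p['color'][60:300,160:440,::-1];cv2.imwrite('pics/w8c.png',cv2.resize(c,None,fx=2.5,fy=2.5,interpolation=cv2.INTER_CUBIC))
plan([561,-136,230],0.565+np.pi/2)
E
```

```text
time_s: 20.63
eef_pos: [454.5, 86.8, 230.4]
ee_rot: [0.124, -0.124, 0.696, -0.696]
force: [-0.1, -0.7, -0.0]
grip_width: 1.002
pos [456.1  86.7 230.9] toolaxes x,y,z [[-0.938, -0.346, -0.006], [0.006, -0.0, -1.0], [0.346, -0.938, 0.003]] q6 1.15
jaw now -1.218
dp [-21.5   1.6 245.2] roll -0.212
```

View pics/w8c.png

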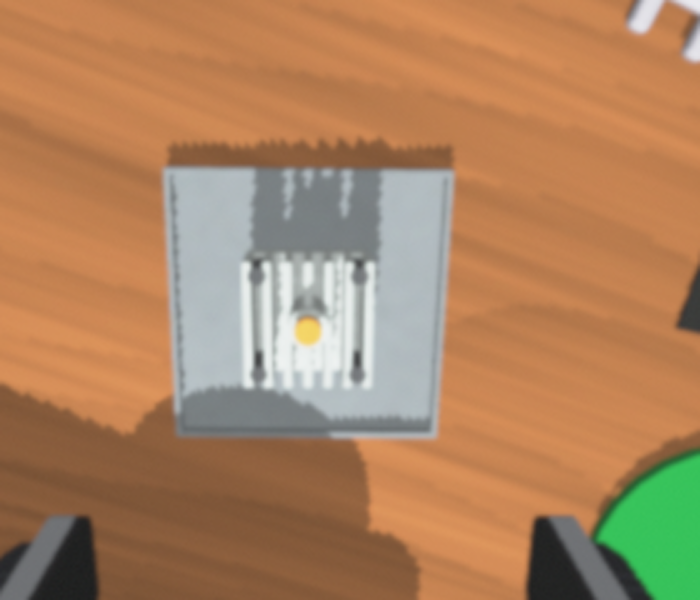

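```bash
python3 - <<'E'
from h import *
p=eyes.capture('wrist')
f=lambda L,z:np.array([back(p,(160+x/2.5,60+y/2.5),z)[:2] for x,y in L])
print('pan',f([(165,168),(453,170),(437,437),(178,436)],8).mean(0),'plug',f([(308,331)],49),'top',f([(243,262),(373,262),(370,388),(243,388)],38).mean(0))
E
python3 -m crank '[{"dp":[-21,0,245],"roll":-0.212,"gripper":0},{"dp":[-21,0,245],"roll":-0.212,"gripper":0},{"dp":[-21,0,245],"roll":-0.212,"gripper":0},{"dp":[-21,0,245],"roll":-0.212,"gripper":0},{"dp":[-21,0,245],"roll":-0.212,"gripper":0},{"dp":[-21,0,245],"roll":-0.212,"gripper":0},{"dp":[-21,0,245],"roll":-0.212,"gripper":0},{"dp":[-21,0,245],"roll":-0.212,"gripper":0},{"dp":[-21,0,245],"roll":-0.212,"gripper":0}]'
python3 - <<'E'
from h import *
for _ in range(3):p=eyes.capture('wrist')
c=p['color'][80:260,180:390,::-1];cv2.imwrite('pics/w9c.png',cv2.resize(c,None,fx=3,fy=3,interpolation=cv2.INTER_CUBIC))
print(axes()[0])
E
```

```text
pan [451.68543552  85.48384615] plug [[453.19908382  86.12383735]] top [451.94816606  86.02887927]
time_s: 21.58
eef_pos: [558.8, -135.5, 226.6]
ee_rot: [0.196, -0.198, 0.68, -0.678]
force: [-0.0, -0.3, -0.5]
grip_width: 1.002
[ 559.08938651 -134.76584665  228.01333843]
```

View pics/w9c.png

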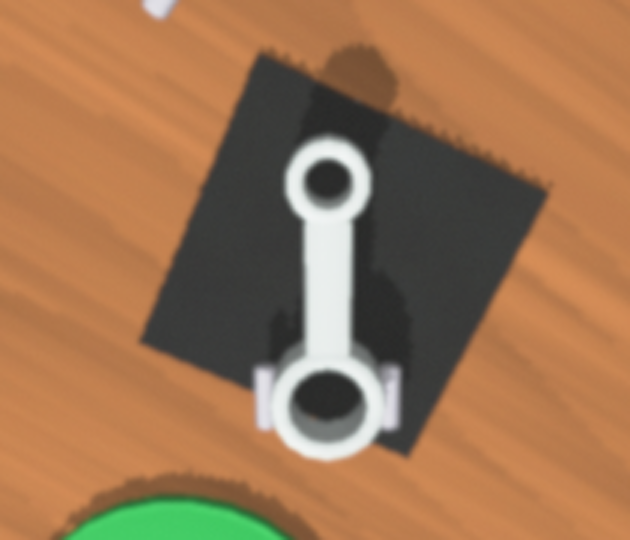

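Run:
```python
from h import *
p=eyes.capture('wrist')
o,u,yaw=rodpose(p,(180+328/3,80+181/3),(180+327/3,80+404/3))
plan([*(o+7*u),29],yaw+np.pi/2)
```

```text
L 82.37898417453998 yaw 0.5662063859141221 org [ 563.65704528 -138.22045517]
pos [ 559.2 -134.9  228.3] toolaxes x,y,z [[-0.844, -0.536, 0.0], [-0.0, 0.0, -1.0], [0.536, -0.844, -0.0]] q6 0.56
jaw now -1.005
dp [ -9.  199.3   5.3] roll -0.0
```

```bash
python3 -m crank '[{"dp":[-8,160,5],"roll":0,"gripper":0},{"dp":[-8,160,5],"roll":0,"gripper":0},{"dp":[-8,160,5],"roll":0,"gripper":0},{"dp":[-8,160,5],"roll":0,"gripper":0},{"dp":[-8,180,5],"roll":0,"gripper":0},{"dp":[-8,190,5],"roll":0,"gripper":0},{"dp":[-8,199,5],"roll":0,"gripper":0},{"dp":[-8,199,5],"roll":0,"gripper":0},{"dp":[-8,199,5],"roll":0,"gripper":0}]'
python3 -m crank '[{"dp":[0,0,0],"roll":0,"gripper":255},{"dp":[0,0,0],"roll":0,"gripper":255},{"dp":[0,0,0],"roll":0,"gripper":255},{"dp":[0,0,0],"roll":0,"gripper":255},{"dp":[0,0,0],"roll":0,"gripper":255},{"dp":[0,0,0],"roll":0,"gripper":255},{"dp":[0,0,0],"roll":0,"gripper":255},{"dp":[0,0,0],"roll":0,"gripper":255}]' 50
python3 -m crank '[{"dp":[0,-15,0],"roll":0,"gripper":255},{"dp":[0,-45,0],"roll":0,"gripper":255},{"dp":[0,-80,0],"roll":0,"gripper":255},{"dp":[0,-110,0],"roll":0,"gripper":255},{"dp":[0,-130,0],"roll":0,"gripper":255},{"dp":[0,-130,0],"roll":0,"gripper":255}]'
python3 - <<'E'
from h import *
y=np.radians(-1.2); g=np.array([465.5,330.5])+7*np.array([np.cos(y),np.sin(y)])
plan([*g,160],y+np.pi/2)
E
```

```text
time_s: 22.53
eef_pos: [569.4, -135.9, 30.4]
ee_rot: [-0.198, 0.197, -0.679, 0.679]
force: [0.1, 0.4, 0.6]
grip_width: 1.0
time_s: 23.2
eef_pos: [569.0, -136.0, 29.6]
ee_rot: [-0.197, 0.197, -0.679, 0.679]
force: [-0.0, 0.3, 3.8]
grip_width: 0.175
time_s: 23.7
eef_pos: [570.2, -136.5, 163.2]
ee_rot: [-0.199, 0.195, -0.677, 0.681]
force: [0.5, -0.9, -2.6]
grip_width: 0.17
pos [ 570.2 -136.5  163.2] toolaxes x,y,z [[-0.845, -0.535, -0.004], [0.006, -0.003, -1.0], [0.535, -0.845, 0.006]] q6 0.57
jaw now -1.006
dp [-167.3    1.2 -446.6] roll 0.586
```

```bash
python3 -m crank '[{"dp":[-5,0,-14],"roll":0.02,"gripper":255},{"dp":[-15,0,-40],"roll":0.06,"gripper":255},{"dp":[-167,0,-446],"roll":0.586,"gripper":255},{"dp":[-167,0,-446],"roll":0.586,"gripper":255},{"dp":[-167,0,-446],"roll":0.586,"gripper":255},{"dp":[-167,0,-446],"roll":0.586,"gripper":255},{"dp":[-167,0,-446],"roll":0.586,"gripper":255},{"dp":[-167,0,-446],"roll":0.586,"gripper":255},{"dp":[-167,0,-446],"roll":0.586,"gripper":255},{"dp":[-167,0,-446],"roll":0.586,"gripper":255}]'
python3 - <<'E'
from h import *
y=np.radians(-1.2); g=np.array([465.5,330.5])+7*np.array([np.cos(y),np.sin(y)])
plan([*g,160],y+np.pi/2)
E
```

```text
time_s: 24.53
eef_pos: [492.4, 224.0, 157.3]
ee_rot: [0.009, -0.007, -0.707, 0.707]
force: [0.2, -0.3, -2.2]
grip_width: 0.176
pos [492.4 224.  157.3] toolaxes x,y,z [[-1.0, 0.021, 0.003], [-0.003, -0.001, -1.0], [-0.021, -1.0, 0.001]] q6 1.8
jaw now -1.592
dp [  22.2   -2.7 -105.9] roll -0.0
```

```bash
python3 -m crank '[{"dp":[8,0,-35],"roll":0,"gripper":255},{"dp":[15,0,-70],"roll":0,"gripper":255},{"dp":[20,0,-92],"roll":0,"gripper":255},{"dp":[22,0,-100],"roll":0,"gripper":255},{"dp":[22,0,-100],"roll":0,"gripper":255},{"dp":[22,0,-100],"roll":0,"gripper":255}]'
python3 - <<'E'
from h import *
y=np.radians(-1.2); g=np.array([465.5,330.5])+7*np.array([np.cos(y),np.sin(y)])
plan([*g,31],y+np.pi/2)
p=eyes.capture('wrist'); save(p,'w10')
E
```

```text
time_s: 25.03
eef_pos: [473.8, 322.0, 158.0]
ee_rot: [0.008, -0.007, -0.707, 0.708]
force: [1.0, -0.9, -3.7]
grip_width: 0.175
pos [473.8 322.  158. ] toolaxes x,y,z [[-1.0, 0.021, 0.002], [-0.002, -0.001, -1.0], [-0.021, -1.0, 0.001]] q6 1.98
jaw now -1.592
dp [  1.3 127.   -8.5] roll -0.0
```

View pics/w10.png

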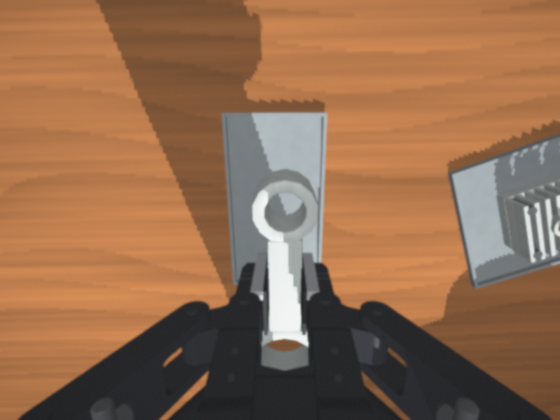

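```bash
python3 -m crank '[{"dp":[1,30,-8],"roll":0,"gripper":255},{"dp":[1,65,-8],"roll":0,"gripper":255},{"dp":[1,95,-8],"roll":0,"gripper":255},{"dp":[1,112,-8],"roll":0,"gripper":255},{"dp":[1,119,-8],"roll":0,"gripper":255},{"dp":[1,122,-8],"roll":0,"gripper":255},{"dp":[1,124,-8],"roll":0,"gripper":255},{"dp":[1,124,-8],"roll":0,"gripper":255},{"dp":[1,124,-8],"roll":0,"gripper":255}]'
python3 -c "
from h import *
plan([472.5,330.4,29.8],np.radians(88.8))"
```

```text
time_s: 25.83
eef_pos: [473.9, 330.8, 36.5]
ee_rot: [-0.007, 0.008, 0.707, -0.707]
force: [-0.1, 0.2, -4.0]
grip_width: 0.172
pos [473.9 330.8  36.5] toolaxes x,y,z [[-1.0, 0.021, -0.002], [0.002, 0.001, -1.0], [-0.021, -1.0, -0.001]] q6 2.0
jaw now -1.592
dp [1.5 6.7 0.5] roll -0.0
```

```bash
python3 -m crank '[{"dp":[1,1.5,0],"roll":0,"gripper":255},{"dp":[1,3,0],"roll":0,"gripper":255},{"dp":[1,4.2,0],"roll":0,"gripper":255},{"dp":[1,5,0],"roll":0,"gripper":255},{"dp":[1,5.6,0],"roll":0,"gripper":255},{"dp":[1,5.6,0],"roll":0,"gripper":255}]'
```

```text
time_s: 26.33
eef_pos: [472.3, 330.8, 29.7]
ee_rot: [0.007, -0.007, -0.707, 0.707]
force: [-0.5, 0.8, -3.4]
grip_width: 0.174
```

```bash
python3 -m crank '[{"dp":[0,0.5,0],"roll":0,"gripper":255},{"dp":[0,1,0],"roll":0,"gripper":255},{"dp":[0,1,0],"roll":0,"gripper":255}]'
```

```text
time_s: 26.58
eef_pos: [472.3, 330.8, 29.6]
ee_rot: [-0.007, 0.008, 0.707, -0.707]
force: [-3.7, -1.6, 7.8]
grip_width: 0.176
```

Touching. Release, rise, back away and inspect.

```bash
python3 -m crank '[{"dp":[0,0,0],"roll":0,"gripper":190},{"dp":[0,0,0],"roll":0,"gripper":150},{"dp":[0,0,0],"roll":0,"gripper":0},{"dp":[0,0,0],"roll":0,"gripper":0},{"dp":[0,0,0],"roll":0,"gripper":0},{"dp":[0,-20,0],"roll":0,"gripper":0},{"dp":[0,-60,0],"roll":0,"gripper":0},{"dp":[0,-100,0],"roll":0,"gripper":0},{"dp":[0,-215,0],"roll":0,"gripper":0},{"dp":[0,-215,0],"roll":0,"gripper":0}]'
python3 - <<'E'
from h import *
for _ in range(3):p=eyes.capture('wrist')
save(p,'w11'); print(ctrl.sense()['force'],axes()[0])
E
```

```text
time_s: 27.42
eef_pos: [471.9, 330.6, 214.0]
ee_rot: [0.008, -0.007, -0.707, 0.707]
force: [0.9, -0.3, -1.2]
grip_width: 0.998
[-0.29068958  0.40501684 -1.46556478] [473.26592135 331.2703392  215.22473167]
```

View pics/w11.png

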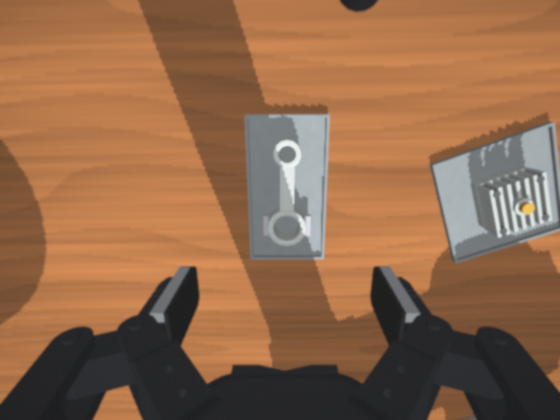

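Picture: the rod lies lengthwise in the long pan, with its rings at (287,154) and (287,229) and the pan corners at (245,114), (329,114), (324,259) and (251,259). I'll compute the fit and check the whole scene numerically.

Run:
```python
from h import *
p=eyes.capture('wrist')
rodpose(p,(287,154),(287,229))
C=np.array([back(p,x,8)[:2] for x in [(245,114),(329,114),(324,259),(251,259)]]);e=np.roll(C,-1,0)-C
print('pan',C.mean(0),np.linalg.norm(e,axis=1),np.degrees(np.arctan2(e[:,1],e[:,0]))%180)
for n in ('scene','top'):
  p=eyes.capture(n);save(p,n+'9')
  for k,z in [('piston',3),('rod',3),('head',3),('spray_can',0),('wrench',0),('bolt_cup',0)]: print(n,k,[(round(d['confidence'],2),np.round(back(p,d['centre'],z)[:2]).tolist()) for d in models.spot_point(p,k)[:1]])
  if n=='scene':
    c=p['color'][90:370,160:460,::-1];cv2.imwrite('pics/sfin.png',cv2.resize(c,None,fx=2,fy=2,interpolation=cv2.INTER_CUBIC))
print(ctrl.sense()['time_s'])
```

```text
L 82.13823753927906 yaw -0.019058769718364364 org [464.54672406 328.92936008]
pan [463.63123749 328.57461111] [ 86.74659531 167.46231407  88.16700483 167.60716113] [ 88.75722137 179.35744688  88.85710624 178.87140224]
scene piston [(0.72, [457.0, 331.0])]
scene rod [(0.88, [470.0, 329.0])]
scene head [(0.74, [448.0, 84.0])]
scene spray_can [(0.96, [667.0, 257.0])]
scene wrench [(0.72, [693.0, -26.0])]
scene bolt_cup [(0.8, [642.0, -285.0])]
top piston [(0.65, [455.0, 92.0])]
top rod [(0.62, [469.0, 325.0])]
top head []
top spray_can [(0.92, [663.0, 264.0])]
top wrench [(0.52, [701.0, -19.0])]
top bolt_cup [(0.71, [661.0, -285.0])]
28.3167
```

View pics/sfin.png

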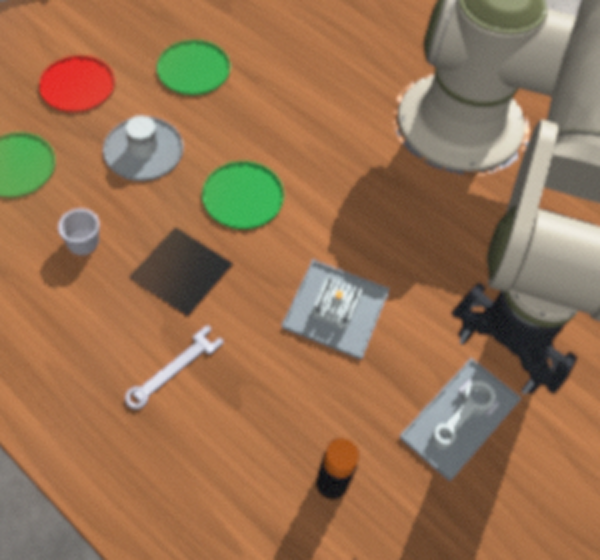

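The piston is in the round pan, the head is in the square pan and the rod is in the long pan. The bystanders are in the same pixels as at the start, and the gripper is clear. I'm handing it in.

```bash
python3 -c "
from rig import ctrl
print(ctrl.finish_job())"
```

```text
the job is handed in; nothing more can be done
None
```

I put all three parts in their own pans and handed the job in at about 28 s. The rod went onto the mat first, then the piston into the round pan, the head into the square pan, and the rod from the mat into the long pan.

My last wrist-camera checks, each after that part was released:

| Part | Distance from pan centre | Alignment |
|---|---|---|
| Piston | about 2 mm | upright |
| Head | about 2 mm | square to the pan by eye |
| Rod | about 1 mm | within about 0.01 rad of the pan's length |

Each part was lowered in small steps onto its pan, with wrist readings below 8 N. The rod was let go about 2 mm above the mat. In the final scene picture the can, wrench and cup look unmoved and the gripper touches nothing.

**Checks that disagreed:**
- **Piston in the last pictures:** the network missed it after it was set down, then reported it at the long pan and at the square pan. Both pictures show it standing in the round pan.
- **Rod and head:** the network put the rod and head about 4–6 mm from my own measurements, and it missed the head in the top view.
- **Bolt cup:** its network position in the top view jumped about 10 mm. The scene view shows it in the same pixels as at the start.

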